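# Make up the hob kit and the drain kit

### The arm

A 6-joint arm with a two-finger parallel gripper is mounted at the origin on the work surface. World frame = base frame: x ahead of the robot, y to its left, z up, the work surface at z = 0. Lengths are in mm, angles in rad, forces in N, time in s.
With the tool pointing down it reaches from about 300 to 775 mm from the base axis. Payload 14.6 kg.
Tool frame: the origin (TCP) lies on the front face of the gripper's body, between the roots of the fingers; the fingertips stand 97 mm ahead of it and the grasp point (between the pads) lies 78 mm ahead of it; z points along the fingers, y is the line along which they close (so a half turn about z gives the same grasp; the last joint's range is limited). The gripper opens to 94 mm and grips with 3 to 60 N. Pads are 16 mm wide; open, the fingers measure 119 mm over their backs; the gripper's body (75 mm by 177 mm) begins 78 mm behind the grasp point.
Start: joints at [-1.239, 0.3, 1.521, -0, 1.321, -0.067], TCP at [213.565, -506.834, 302.646] pointing down, gripper open.
Joint ranges: [-3.03, 3.03], [-0.79, 2.21], [0.23, 2.52], [-1.04, 4.18], [0, 3.07], [-2.55, 2.55]. Speed limits (rad/s): [2.22, 2.22, 2.57, 3.14, 3.14, 3.14].

### API

Orientations are given as [roll, pitch, yaw] about the fixed x, y, z axes, in that order (R = Rz(yaw) Ry(pitch) Rx(roll)).
In Python, from cell import * gives the robot as it stands.
- The arm moves only by the tool carry_out, never from a script. Its arguments are lists of equal length, an entry for each row: "slide": the shift along the world's x, y, z scaled (see below), a list of three; "dr": the turn, a rotation vector about the world's x, y, z scaled (see below), a list of three; "gripper": the opening in per cent of the stroke, from 0 (shut) to 100 (fully open). A call has 1 to 10 rows; each row is the pose to reach, as a shift and turn from the pose commanded when the call began, turning the shorter way round; what a row does not reach only later rows make up. The controller multiplies each number of a shift by 0.25 m and each number of a turn by 360 degrees. A row lasts 1/12 s, in which the tool goes at most 41.7 mm and 7.16 degrees, less where a joint would pass 70% of its speed; a pose out of reach is approached as far as the arm can. A call with a number of a shift or a turn outside -1 to 1 is refused whole. A call with a gripper value outside its range is refused whole. The fingers move at their own pace and stop on an object; "newtons" is the grip in N (left out, the last holds). Time passes only in rows, so rows that repeat a pose let the fingers close. It gives the time, the measured TCP pose, the force, the opening and the grip force at its end, in the units of the state.
- read_state(): the state, without advancing time (a new reading comes with each control period).
- camera(name): name is "scene" or "side" or "wrist"; returns the picture (400x640x3 uint8, red, green, blue); there is no depth.
- camera_model(name): a dict with "vfov" (degrees; the focal length in pixels is half the picture's height over the tangent of half this angle, whatever the lens; pixels are square), "cx", "cy" (the principal point, pixels), "R" (3x3) and "t" (3): a world point X has camera coordinates R X + t. Camera axes: x right, y down, z forward; pixel columns grow to the right and rows downward; lengths in mm; the calibration is good to about 2 mm. A picture is of the moment at which its call begins: read the wrist's pose just before it. camera_model takes no time and is no camera call; for the wrist camera it gives the pose at the moment of the call.
- sign_off(): hands the job in; it is judged then, once.
The state is a dict: "clock": time; "joints": joint angles; "qd": joint speeds; "effort": joint torques, N m; "eef_pos": TCP position; "eef_rot": TCP orientation; "wrist_force": force on the tool from outside, world axes, zero at the start; "moment": the same for the moment, N m; "finger_gap": finger opening in mm; "finger_force": force on a finger pad.
Only numpy, scipy, OpenCV 4.12 (cv2) and the standard library are available. Lean on these libraries where they do the work, as an engineer would, in place of code of your own. Each camera call takes 0.05 s, during which the arm holds its last target. There are 200 camera calls.

### The job

Make up the two cleaning kits in their grey caddies: the hob kit, in the nearly square caddy with three compartments, gets one green glass jar, the steel can and the silicone brush (bristles down in the long compartment); the drain kit, in the narrow caddy with two compartments, gets the other green jar and the empty PET bottle. Stand jars, can and bottle flat on the floor of a compartment each, keep them upright on the way, and set the glass jars down rather than dropping them. Leave the white foam tray and the flat polish tin where they are.

Things in the scene. Friction and masses are not known exactly. Their poses are not given: they have to be found in the camera images.
- square_caddy: Grey caddy, nearly square, 196 (x) by 208 mm (y), loose. Two square compartments, 98 mm inside, centres x -45, y +51 and -51 mm; one long compartment, 86 (x) by 200 mm (y) inside, centre x +51, y 0. Long walls 42 mm high, dividers 38, the +y and -y ends 62 with hand slots; walls and floor 4 mm thick. Origin: centre of the underside.
- narrow_caddy: Grey narrow caddy, 106 (x) by 208 mm (y), loose. Two square compartments, 98 mm inside, centres x 0, y +51 and -51 mm. Long walls 42 mm high, dividers 38, the +y and -y ends 62 with hand slots; walls and floor 4 mm thick. Origin: centre of the underside.
- jar1_centre (a point): One of two alike full jars, green glass, white lid, upright: body 68 mm across up to 83 mm, lid 61 mm across from 88 to 105 mm (top), 0.4 kg. Point: on its axis, half-way up (52.5 mm above the underside). Grip 70 to 90 mm up, so that the fingers stay above the caddy's walls.
- jar2_centre (a point): One of two alike full jars, green glass, white lid, upright: body 68 mm across up to 83 mm, lid 61 mm across from 88 to 105 mm (top), 0.4 kg. Point: on its axis, half-way up (52.5 mm above the underside). Grip 70 to 90 mm up, so that the fingers stay above the caddy's walls.
- can_centre (a point): Plain full steel can, upright: 66 mm across (68 at the end seams), 100 mm high, 0.4 kg. Point: on its axis, half-way up (50 mm above the underside). Grip 70 to 85 mm up, so that the fingers stay above the caddy's walls.
- bottle_centre (a point): Empty clear PET bottle, white cap, upright, 35 g: body 56 mm across up to 88 mm, shoulder, 25 mm neck at 126 mm, cap 28 mm across from 131 to 150 mm (top). Point: on its axis, half-way up (75 mm above the underside). Grip it by cap and neck, about 138 mm up.
- brush_centre (a point): White silicone scrubbing brush, bristles down: 120 mm long (x), 52 wide (y), 75 high; on top a solid grip 26 to 28 mm wide (y), 80 long, from 35 to 75 mm up. Point: its middle, half-way up (37.5 mm above the bristle tips). Grip across the width, about 66 mm up. Alike when turned half round.
- foam_tray: White polystyrene tray, 120 by 95 mm, 22 mm high, empty and very light, near the robot. To be left alone. Origin: centre of its underside.
- polish_tin: Flat round steel tin of polish with a brass-coloured lid, 60 mm across, 30 mm high, between the stock and the robot. To be left alone. Origin: centre of its underside.
Mind the look-alikes: they are no part of the job. Leave any purple look-alike of the part that bears bottle_centre alone. Leave any purple look-alike of the part that bears can_centre alone.

How it is judged (in metres and radians):
At the end, for the whole second after the job is handed in: One jar, the can and the brush in the square caddy, the other jar and the bottle in the narrow one; each on the caddy floor (within 8 mm) inside its walls, upright within 0.12 rad (brush bristles down in the long compartment, 0.15 rad), all at rest, both caddies flat. Either jar, either square cell (x of can_centre in the frame of square_caddy between -0.065 and 0.064 m and y of can_centre in the frame of square_caddy between -0.072 and 0.072 m and z of can_centre in the frame of square_caddy between 0.046 and 0.062 m and angle between each of can_centre, bottle_centre's own z axis and vertical below 0.12 rad and x of brush_centre in the frame of square_caddy between 0.02 and 0.082 m and y of brush_centre in the frame of square_caddy between -0.055 and 0.055 m and z of brush_centre in the frame of square_caddy between 0.0335 and 0.0495 m and angle between brush_centre's own z axis and vertical below 0.15 rad and x of bottle_centre in the frame of narrow_caddy between -0.028 and 0.028 m and y of bottle_centre in the frame of narrow_caddy between -0.078 and 0.078 m and z of bottle_centre in the frame of narrow_caddy between 0.071 and 0.087 m and (((x of jar1_centre in the frame of square_caddy between -0.065 and 0.064 m and y of jar1_centre in the frame of square_caddy between -0.072 and 0.072 m and z of jar1_centre in the frame of square_caddy between 0.0485 and 0.0645 m and angle between jar1_centre's own z axis and vertical below 0.12 rad) and (x of jar2_centre in the frame of narrow_caddy between -0.022 and 0.022 m and y of jar2_centre in the frame of narrow_caddy between -0.072 and 0.072 m and z of jar2_centre in the frame of narrow_caddy between 0.0485 and 0.0645 m and angle between jar2_centre's own z axis and vertical below 0.12 rad)) or ((x of jar2_centre in the frame of square_caddy between -0.065 and 0.064 m and y of jar2_centre in the frame of square_caddy between -0.072 and 0.072 m and z of jar2_centre in the frame of square_caddy between 0.0485 and 0.0645 m and angle between jar2_centre's own z axis and vertical below 0.12 rad) and (x of jar1_centre in the frame of narrow_caddy between -0.022 and 0.022 m and y of jar1_centre in the frame of narrow_caddy between -0.072 and 0.072 m and z of jar1_centre in the frame of narrow_caddy between 0.0485 and 0.0645 m and angle between jar1_centre's own z axis and vertical below 0.12 rad))) and angle between each of square_caddy, narrow_caddy's own z axis and vertical below 0.05 rad and linear speed of each of jar1, jar2, can, bottle, brush, square_caddy, narrow_caddy below 0.02 m/s); the robot touches nothing.
It fails at once if a jar, the can or the bottle is tipped over (leans more than 40 degrees) (angle between any of jar1_centre, jar2_centre, can_centre, bottle_centre's own z axis and vertical above 0.7 rad).
It fails at once if a glass jar is dropped (let go and falling faster than 0.65 m/s, that is from more than about 20 mm) ((linear speed of jar1 above 0.65 m/s and contact force between the fingers and jar1 below 0.2 N) or (linear speed of jar2 above 0.65 m/s and contact force between the fingers and jar2 below 0.2 N)).
It fails at once if the foam tray or the polish tin is shifted by more than 25 mm (distance of any of foam_tray, polish_tin from where it was at the start of the episode above 0.025 m).
It also fails if it takes over 125 s, if anything falls off the work surface, if the arm or the gripper's body presses on something with over 40 N, if the wrist force passes 120 N, or if a joint passes its speed limit or range.

## Working session

There is one attempt and no reset: what is moved stays moved. The work goes in short steps, Python scripts to look and compute and a tool call to move; the robot and the scene stay as the last step left them, time stands still between calls to the robot, and variables do not carry over. Pictures are saved under pics/ and viewed, at most 14 in all, crops included, and the job is handed in when it is done.

Besides the shell and the picture viewer there is one more tool, called after "Request:" as name(argument=value, ...), one argument or row to a line, values as JSON. carry_out: Moves the arm, as the interface text tells. Its arguments: {"type":"object","properties":{"slide":{"type":"array","items":{"type":"array","items":{"type":"number","minimum":-1,"maximum":1}}},"dr":{"type":"array","items":{"type":"array","items":{"type":"number","minimum":-1,"maximum":1}}},"gripper":{"type":"array","items":{"type":"number"}},"newtons":{"type":"number"}},"required":["slide","dr","gripper"]}

```bash
mkdir -p pics; ls
python3 - <<'E'
from cell import *
import cv2,json
for n in ["scene","side"]:
    m=camera_model(n); print(n,m)
    cv2.imwrite(f"pics/{n}0.png",camera(n)[:,:,::-1])
s=read_state(); print(s)
E
```

```text
pics
scene {'vfov': 47.71612721022621, 'cx': 317.1267085401758, 'cy': 204.400821842327, 'R': array([[ 0.73531466,  0.67740104, -0.0209804 ],
       [ 0.42327335, -0.48319731, -0.76639417],
       [-0.52929388,  0.55466043, -0.64202787]]), 't': array([-427.82002694, -185.87002101, 1493.54343209])}
side {'vfov': 43.379637146810296, 'cx': 313.49385823285905, 'cy': 195.70373082891888, 'R': array([[-0.76040951, -0.64935175,  0.01094006],
       [-0.33309637,  0.37549386, -0.86489952],
       [ 0.55751609, -0.66132191, -0.50182581]]), 't': array([437.81894741, 266.9828796 , 924.72075073])}
{'clock': 0.1, 'joints': array([-1.23857287e+00,  3.00412698e-01,  1.52146843e+00, -4.48485157e-05,
        1.32074791e+00, -6.66200552e-02]), 'qd': array([ 0.00101255, -0.00125438, -0.00087017,  0.00092273, -0.00057303,
       -0.00028725]), 'effort': array([ 7.48025705e-04, -5.32635319e+01, -3.53282332e+01,  7.09504983e-02,
        2.34932452e-02, -8.35287005e-05]), 'eef_pos': array([ 213.53249508, -506.7182022 ,  302.16598051]), 'eef_rot': array([-3.14055568e+00, -2.56471025e-05,  3.98854623e-01]), 'wrist_force': array([-0.22411401,  0.51835827,  0.78919673]), 'moment': array([0.02438577, 0.0665161 , 0.00181711]), 'finger_force': 0.0, 'finger_gap': 93.85684001416273}
```

View pics/scene0.png

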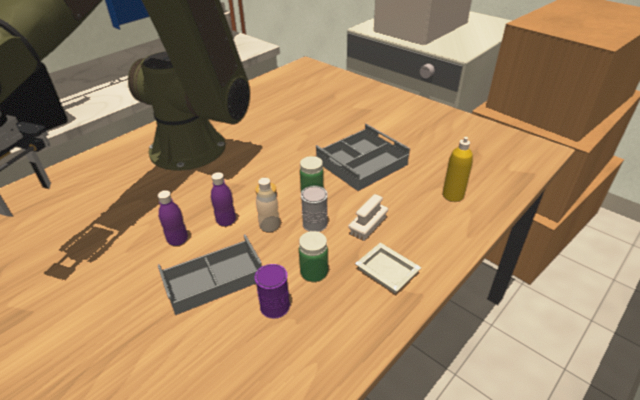

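View pics/side0.png

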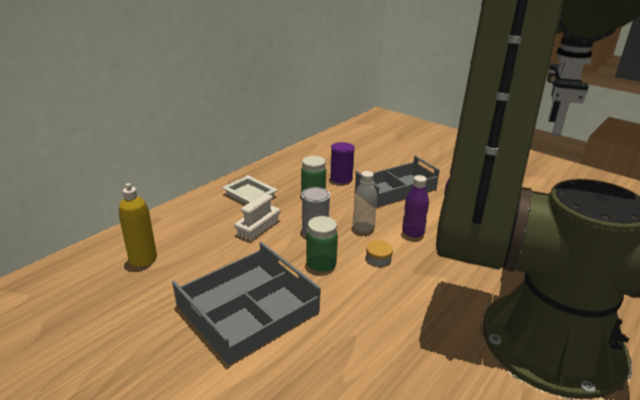

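The scene view shows the green jar lids at (311,163) and (313,240), the can at (314,193), and the bottle cap at (265,182). The brush is at (370,204), the square caddy near (363,155) and the narrow caddy near (212,275). The tin shows only in the side view, at (379,247). Next I'll cast rays for coarse positions.

```bash
cat > h.py <<'E'
from cell import *
import numpy as np, cv2
def ray(m,u,v):
    f=200/np.tan(np.radians(m["vfov"]/2)); d=m["R"].T@np.array([(u-m["cx"])/f,(v-m["cy"])/f,1]); c=-m["R"].T@m["t"]; return c,d
def onz(m,u,v,z):
    c,d=ray(m,u,v); return c+d*(z-c[2])/d[2]
def snap(n,name):
    m=camera_model(n); im=camera(n)[:,:,::-1].copy(); cv2.imwrite(f"pics/{name}.png",im); return m,im
E
python3 - <<'E'
from h import *
P={"scene":dict(jarA=(311,163,105),jarB=(313,240,105),can=(314,193,100),bot=(265,182,150),pb1=(217,177,150),pb2=(165,196,150),pcan=(271,272,100),brush=(370,204,75),tray=(388,267,22),yb=(465,141,150),
 ncl1=(160,267,62),ncl2=(172,310,0),ncr1=(246,241,62),ncr2=(262,267,62),sq_t=(369,127,62),sq_r=(409,153,62),sq_l=(317,153,62),sq_b=(361,186,62)),
"side":dict(jarA=(322,226,105),jarB=(314,162,105),can=(315,195,100),bot=(367,175,150),pb=(420,180,150),pcan=(342,148,100),brush=(257,204,75),tin=(379,246,30),tray=(249,188,22),
 s_near=(229,340,62),s_l=(176,288,62),s_r=(319,290,62),s_top=(262,247,62),n_l=(357,172,62),n_r1=(418,159,62),n_r2=(438,176,62),n_l2=(376,190,62))}
for n in P:
    m=camera_model(n); print(n,"cam",(-m["R"].T@m["t"]).round())
    for k,(u,v,z) in P[n].items(): print(k,onz(m,u,v,z)[:2].round())
print(camera_model("wrist"))
E
```

```text
scene cam [1184. -628.  807.]
jarA [473.  96.]
jarB [ 681. -118.]
can [564.  10.]
bot [490. -81.]
pb1 [ 385. -146.]
pb2 [ 353. -273.]
pcan [ 676. -241.]
brush [679.  93.]
tray [812.  -8.]
yb [761. 396.]
ncl1 [ 453. -374.]
ncl2 [ 523. -406.]
ncr1 [ 534. -193.]
ncr2 [ 624. -223.]
sq_t [432. 410.]
sq_r [613. 368.]
sq_l [408. 190.]
sq_b [606. 150.]
side cam [-94. 796. 690.]
jarA [461. 109.]
jarB [ 670. -110.]
can [561.  13.]
bot [476. -71.]
pb [ 371. -131.]
pcan [ 675. -238.]
brush [664. 103.]
tin [385.  -1.]
tray [807.  -1.]
s_near [399. 424.]
s_l [573. 403.]
s_r [367. 230.]
s_top [545. 204.]
n_l [ 599. -208.]
n_r1 [ 516. -390.]
n_r2 [ 422. -334.]
n_l2 [ 504. -160.]
{'vfov': 70.23083294249693, 'cx': 316.8932033258359, 'cy': 199.83188957989137, 'R': array([[ 3.88641048e-01, -9.21389027e-01, -6.29288520e-04],
       [-8.91339513e-01, -3.76139016e-01,  2.53048046e-01],
       [-2.33392393e-01, -9.77839482e-02, -9.67453508e-01]]), 't': array([-549.8822415 ,  -26.3036856 ,  390.17921972])}
```

Both views agree to about 1.5 cm, so I'll move to an overview pose above the stock.

Request:
carry_out(
  slide=[
    [1,1,0.5],
    [1,1,0.5],
    [1,1,0.5],
    [1,1,0.5],
    [1,1,0.5],
    [1,1,0.5],
    [1,1,0.5],
    [1,1,0.5],
    [1,1,0.5],
    [1,1,0.5],
  ],
  dr=[
    [0,0,-0.0635],
    [0,0,-0.0635],
    [0,0,-0.0635],
    [0,0,-0.0635],
    [0,0,-0.0635],
    [0,0,-0.0635],
    [0,0,-0.0635],
    [0,0,-0.0635],
    [0,0,-0.0635],
    [0,0,-0.0635],
  ],
  gripper=[100,100,100,100,100,100,100,100,100,100],
  newtons=30,
)

```text
clock: 0.93
eef_pos: [466.4, -253.2, 429.5]
eef_rot: [3.141, -0.003, 0.004]
wrist_force: [-0.9, 0.4, 0.5]
finger_gap: 94.0
finger_force: 0.0
```

Request:
carry_out(
  slide=[
    [0,1,0],
    [0,1,0],
    [0,1,0],
    [0,1,0],
    [0,1,0],
    [0,1,0],
    [0,1,0],
    [0,1,0],
  ],
  dr=[
    [0,0,0],
    [0,0,0],
    [0,0,0],
    [0,0,0],
    [0,0,0],
    [0,0,0],
    [0,0,0],
    [0,0,0],
  ],
  gripper=[100,100,100,100,100,100,100,100],
)

```text
clock: 1.6
eef_pos: [463.4, -5.4, 427.5]
eef_rot: [3.142, 0.0, 0.003]
wrist_force: [-0.3, -0.5, -0.4]
finger_gap: 94.0
finger_force: 0.0
```

Run:
```python
from h import *
s=read_state(); print(s["eef_pos"],s["eef_rot"])
m,im=snap("wrist","w1"); import pickle; pickle.dump(m,open("w1.pkl","wb"))
```

```text
[463.38705965  -5.44026438 427.46092947] [3.14151576e+00 3.14351356e-04 3.33142398e-03]
```

View pics/w1.png

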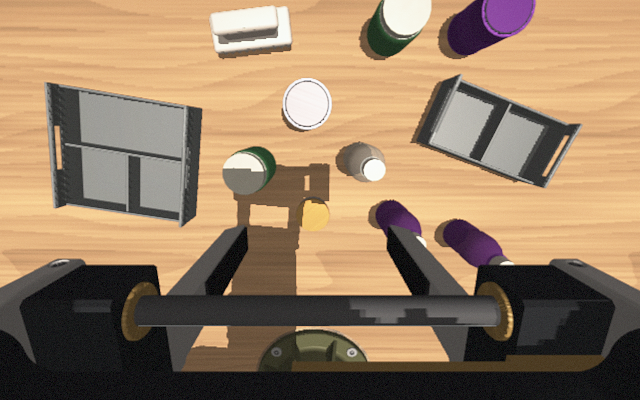

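The wrist overview shows everything. The can top is at (307,104), jar A's lid at (247,172), jar B's lid at (408,18), the bottle cap at (374,170) and the brush at (250,30). The square caddy is at left with its long compartment away from the robot, and the narrow one is at right.

Run:
```python
from h import *
import pickle
m=pickle.load(open("w1.pkl","rb")); im=cv2.imread("pics/w1.png"); print("cam",(-m["R"].T@m["t"]).round())
def P(u,v,z): return onz(m,u,v,z)[:2]
hsv=cv2.cvtColor(im,cv2.COLOR_BGR2HSV)
white=((hsv[...,1]<45)&(hsv[...,2]>120)).astype(np.uint8)
for k,(x0,y0,x1,y1,z) in dict(can=(275,70,340,140,100),jarA=(215,140,285,205,105),bot=(358,155,390,185,150),jarB=(375,0,435,45,105),brush=(205,0,295,60,60)).items():
    r=white[y0:y1,x0:x1].copy(); c=max(cv2.findContours(r,0,2)[0],key=cv2.contourArea)+[x0,y0]
    (u,v),rad=cv2.minEnclosingCircle(c); print(k,(round(u),round(v)),round(rad),P(u,v,z).round(),"mm r",round(np.linalg.norm(P(u+rad,v,z)-P(u,v,z))),"rect",cv2.minAreaRect(c))
print("tin",P(315,213,30).round())
sq=np.array([P(*q,62) for q in [(46,84),(55,210),(188,226),(201,108)]])
nr=np.array([P(*q,62) for q in [(455,76),(418,143),(546,187),(580,125)]])
for n,c in(("sq",sq),("nr",nr)):
    print(n,c.round().tolist(),"ctr",c.mean(0).round(),"sides",[round(np.linalg.norm(c[i]-c[i-1])) for i in range(4)])
    d=c[[0,3]].mean(0)-c[[1,2]].mean(0); e=(c[[0,1]].mean(0)-c[[2,3]].mean(0)); print(" x-axis deg",np.degrees(np.arctan2(d[1],d[0])).round(1)," y-axis",np.degrees(np.arctan2(e[1],e[0])).round(1))
a=np.vstack([cv2.resize(im[70:235,35:210],None,fx=3.2,fy=3.2)[:520,:400*2],]);b=cv2.resize(im[65:195,405:590],None,fx=2,fy=2)
cv2.imwrite("pics/c1.png",a)
cv2.imwrite("pics/c2.png",b)
```

```text
cam [537.  -5. 509.]
can (306, 103) 26 [566.   9.] mm r 35 rect ((307.0, 103.5), (51.0, 48.0), 90.0)
jarA (244, 172) 22 [472.  98.] mm r 31 rect ((242.98643493652344, 172.13800048828125), (41.234840393066406, 42.10931396484375), 19.653823852539062)
bot (372, 168) 13 [485. -76.] mm r 16 rect ((372.2000427246094, 168.10000610351562), (25.491174697875977, 23.25510597229004), 26.56505012512207)
jarB (406, 12) 26 [ 675. -117.] mm r 33 rect ((406.5, 19.0), (38.0, 47.0), 90.0)
brush (250, 29) 43 [668.  89.] mm r 60 rect ((250.37918090820312, 28.378280639648438), (40.97283172607422, 78.39588928222656), 83.0887680053711)
tin [388.  -3.]
sq [[594.0, 392.0], [401.0, 423.0], [374.0, 208.0], [561.0, 168.0]] ctr [483. 298.] sides [226, 196, 217, 192]
 x-axis deg -10.6  y-axis 82.2
nr [[607.0, -207.0], [511.0, -162.0], [443.0, -374.0], [539.0, -406.0]] ctr [ 525. -287.] sides [210, 106, 223, 102]
 x-axis deg -21.7  y-axis 71.6
```

View pics/c1.png

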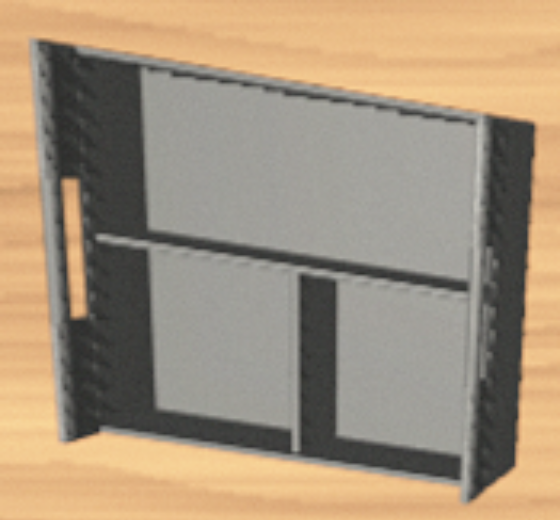

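View pics/c2.png

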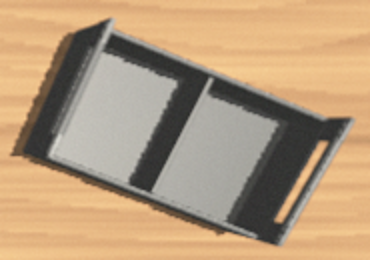

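The crops show the true top corners. For the square caddy they are (44,82), (54,208), (183,226) and (188,106). For the narrow one they are (458,75), (429,144), (544,187) and (581,125).

Run:
```python
from h import *
import pickle
m=pickle.load(open("w1.pkl","rb"))
def P(u,v,z): return onz(m,u,v,z)[:2]
sq=np.array([P(*q,62) for q in [(44.4,82.5),(54.4,207.5),(183,226),(188,106)]])
nr=np.array([P(*q,62) for q in [(458,75),(429,143.5),(544,187),(581,125)]])
for n,c,cells in(("sq",sq,[(-45,51),(-45,-51),(51,0)]),("nr",nr,[(0,51),(0,-51)])):
    print(n,c.round().tolist(),"ctr",c.mean(0).round(),"sides",[round(np.linalg.norm(c[i]-c[i-1])) for i in range(4)])
    e=(c[[0,1]].mean(0)-c[[2,3]].mean(0)); a=np.arctan2(e[1],e[0])-np.pi/2; print("yaw",a.round(3))
    R=np.array([[np.cos(a),-np.sin(a)],[np.sin(a),np.cos(a)]])
    for q in cells: print(q,(c.mean(0)+R@q).round())
print("narrow divider mid", P(405+(208+132)/4,65+(82+190)/4,38).round())
print("sq divider cross", P(35+298/3.2,70+272/3.2,38).round(), "div ends",P(35+95/3.2,70+238/3.2,38).round(),P(35+468/3.2,70+288/3.2,38).round())
```

```text
sq [[596.0, 394.0], [405.0, 423.0], [374.0, 217.0], [564.0, 187.0]] ctr [485. 305.] sides [209, 193, 209, 192]
yaw -0.152
(-45, 51) [448. 363.]
(-45, -51) [433. 262.]
(51, 0) [535. 298.]
nr [[609.0, -211.0], [511.0, -179.0], [443.0, -371.0], [539.0, -407.0]] ctr [ 525. -292.] sides [208, 103, 204, 103]
yaw -0.341
(0, 51) [ 542. -244.]
(0, -51) [ 508. -340.]
narrow divider mid [ 526. -285.]
sq divider cross [489. 305.] div ends [506. 405.] [481. 218.]
```

Caddy sides come out at 209x193 and 208x103 mm, so the fit is good. I'll do the brush first, while the square caddy is clear. I need to turn the tool to yaw about 1.69 so it closes across the brush, then look from above it.

Request:
carry_out(
  slide=[
    [0.8,0.4,-0.5],
    [0.8,0.4,-0.5],
    [0.8,0.4,-0.5],
    [0.8,0.4,-0.5],
    [0.8,0.4,-0.5],
    [0.8,0.4,-0.5],
    [0.8,0.4,-0.5],
    [0.8,0.4,-0.5],
    [0.8,0.4,-0.5],
    [0.8,0.4,-0.5],
  ],
  dr=[
    [0,0,0.19],
    [0,0,0.19],
    [0,0,0.19],
    [0,0,0.19],
    [0,0,0.19],
    [0,0,0.19],
    [0,0,0.19],
    [0,0,0.19],
    [0,0,0.19],
    [0,0,0.19],
  ],
  gripper=[100,100,100,100,100,100,100,100,100,100],
)

```text
clock: 2.48
eef_pos: [664.1, 90.8, 301.4]
eef_rot: [-3.14, 0.001, 1.198]
wrist_force: [-0.2, -0.1, -0.1]
finger_gap: 93.8
finger_force: 0.0
```

Request:
carry_out(
  slide=[
    [0,0,0],
    [0,0,0],
    [0,0,0],
    [0,0,0],
    [0,0,0],
    [0,0,0],
  ],
  dr=[
    [0,0,0.08],
    [0,0,0.08],
    [0,0,0.08],
    [0,0,0.08],
    [0,0,0.08],
    [0,0,0.08],
  ],
  gripper=[70,70,70,70,70,70],
)

```text
clock: 2.98
eef_pos: [663.9, 91.4, 302.2]
eef_rot: [-3.141, 0.0, 1.691]
wrist_force: [-0.3, -0.8, 0.1]
finger_gap: 66.1
finger_force: 0.0
```

Run:
```python
from h import *
s=read_state(); print(s["eef_pos"],s["eef_rot"],s["joints"])
m,im=snap("wrist","w2"); import pickle; pickle.dump(m,open("w2.pkl","wb"))
```

```text
[663.86173516  91.36563593 302.16254027] [-3.14089403e+00  9.38234642e-05  1.69060005e+00] [ 8.21551008e-02  5.76990207e-01  1.12965341e+00 -1.21157642e-04
  1.43564363e+00 -3.76322261e-02]
```

View pics/w2.png

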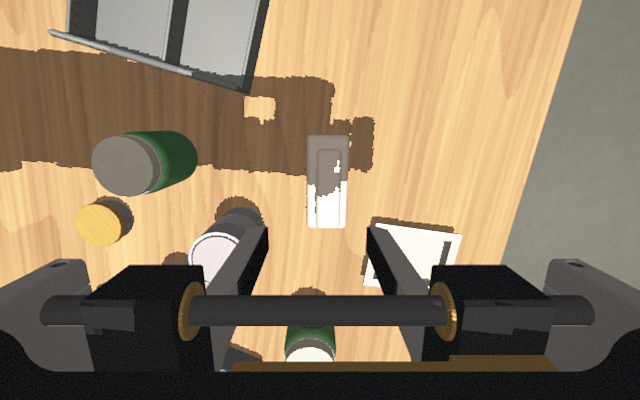

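The brush base spans (307..347, 135..228) and its grip spans columns 317..341. It stands almost upright in the picture, so it is well aligned with the tool.

Run:
```python
from h import *
import pickle
m=pickle.load(open("w2.pkl","rb"))
P=lambda u,v,z: onz(m,u,v,z)[:2].round().tolist()
print("cam",(-m["R"].T@m["t"]).round())
print("base ctr z30",P(327.3,182,30),"ends",P(327,135,30),P(328,228,30),"sides",P(307,182,30),P(348,182,30))
print("grip top",P(329,150,75),"sides",P(317,165,75),P(341,165,75))
print("jarA lid",P(126,165,105),"edges",P(92,165,105),P(160,165,105),"sq sill",P(250,92,42))
```

```text
cam [655. 164. 384.]
base ctr z30 [676.0, 97.0] ends [669.0, 154.0] [685.0, 36.0] sides [651.0, 94.0] [702.0, 100.0]
grip top [671.0, 140.0] sides [660.0, 123.0] [686.0, 126.0]
jarA lid [473.0, 104.0] edges [440.0, 100.0] [507.0, 108.0] sq sill [576.0, 191.0]
```

Request:
carry_out(
  slide=[
    [0.05,0.02,-0.15],
    [0.05,0.02,-0.3],
    [0.05,0.02,-0.45],
    [0.05,0.02,-0.6],
    [0.05,0.02,-0.63],
    [0.05,0.02,-0.63],
    [0.05,0.02,-0.63],
    [0.05,0.02,-0.63],
    [0.05,0.02,-0.63],
    [0.05,0.02,-0.63],
  ],
  dr=[
    [0,0,0],
    [0,0,0],
    [0,0,0],
    [0,0,0],
    [0,0,0],
    [0,0,0],
    [0,0,0],
    [0,0,0],
    [0,0,0],
    [0,0,0],
  ],
  gripper=[70,70,70,70,70,70,0,0,0,0],
  newtons=25,
)

```text
clock: 3.87
eef_pos: [676.6, 98.2, 147.1]
eef_rot: [3.139, 0.0, 1.696]
wrist_force: [0.2, -0.6, -0.1]
finger_gap: 42.5
finger_force: 0.0
```

Request:
carry_out(
  slide=[
    [0,0,0],
    [0,0,0],
    [0,0,0],
    [0,0,0.15],
    [0,0,0.3],
    [0,0,0.4],
    [0,0,0.4],
  ],
  dr=[
    [0,0,0],
    [0,0,0],
    [0,0,0],
    [0,0,0],
    [0,0,0],
    [0,0,0],
    [0,0,0],
  ],
  gripper=[0,0,0,0,0,0,0],
)

```text
clock: 4.45
eef_pos: [677.2, 98.3, 251.8]
eef_rot: [3.133, 0.0, 1.696]
wrist_force: [0.0, -0.9, -0.1]
finger_gap: 27.5
finger_force: 24.9
```

Request:
carry_out(
  slide=[
    [-0.11,0.16,0],
    [-0.22,0.32,0],
    [-0.33,0.48,0],
    [-0.44,0.64,0],
    [-0.55,0.8,0],
    [-0.55,0.8,0],
    [-0.55,0.8,0],
    [-0.55,0.8,0],
    [-0.55,0.8,0],
  ],
  dr=[
    [0,0,-0.01],
    [0,0,-0.02],
    [0,0,-0.03],
    [0,0,-0.04],
    [0,0,-0.046],
    [0,0,-0.046],
    [0,0,-0.046],
    [0,0,-0.046],
    [0,0,-0.046],
  ],
  gripper=[0,0,0,0,0,0,0,0,0],
)

```text
clock: 5.2
eef_pos: [538.7, 297.9, 244.7]
eef_rot: [-3.141, 0.001, 1.408]
wrist_force: [0.6, 0.2, -1.8]
finger_gap: 27.7
finger_force: 24.9
```

Request:
carry_out(
  slide=[
    [0,0,-0.12],
    [0,0,-0.24],
    [0,0,-0.34],
    [0,0,-0.37],
    [0,0,-0.37],
    [0,0,-0.37],
  ],
  dr=[
    [0,0,0],
    [0,0,0],
    [0,0,0],
    [0,0,0],
    [0,0,0],
    [0,0,0],
  ],
  gripper=[0,0,0,0,0,0],
)

```text
clock: 5.7
eef_pos: [539.3, 297.3, 152.8]
eef_rot: [-3.142, 0.0, 1.406]
wrist_force: [-0.3, 0.8, -0.8]
finger_gap: 27.2
finger_force: 25.0
```

Run:
```python
from h import *
s=read_state(); print(s["eef_pos"],s["eef_rot"],s["joints"],s["wrist_force"])
m,im=snap("side","s1"); cv2.imwrite("pics/s1c.png",cv2.resize(im[200:370,120:400],None,fx=2,fy=2))
```

```text
[539.30614428 297.29517589 152.7946105 ] [-3.14151829e+00  1.19736325e-04  1.40582493e+00] [ 4.44353983e-01  5.97201479e-01  1.46107877e+00 -6.29580483e-05
  1.08344191e+00  6.09354870e-01] [-0.32194309  0.78071013 -0.82705156]
```

View pics/s1c.png

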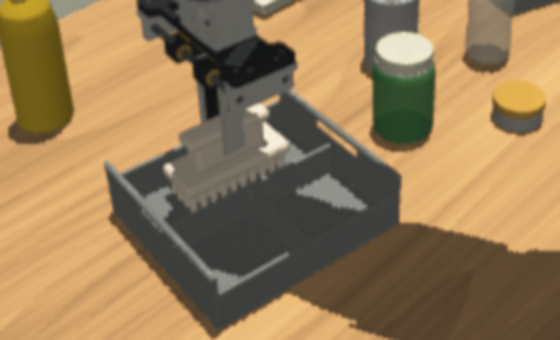

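The brush is lowered into the long compartment, clear of the walls. I'll set it down, release it and go up.

Request:
carry_out(
  slide=[
    [0,0,-0.008],
    [0,0,-0.012],
    [0,0,-0.012],
    [0,0,-0.012],
    [0,0,-0.012],
    [0,0,-0.012],
    [0,0,0.1],
    [0,0,0.25],
    [0,0,0.4],
    [0,0,0.4],
  ],
  dr=[
    [0,0,0],
    [0,0,0],
    [0,0,0],
    [0,0,0],
    [0,0,0],
    [0,0,0],
    [0,0,0],
    [0,0,0],
    [0,0,0],
    [0,0,0],
  ],
  gripper=[0,0,60,60,60,60,60,60,60,60],
)

```text
clock: 6.58
eef_pos: [540.0, 298.9, 260.7]
eef_rot: [3.133, -0.006, 1.407]
wrist_force: [0.6, 0.4, 0.6]
finger_gap: 56.3
finger_force: 0.0
```

Request:
carry_out(
  slide=[
    [-0.06,-0.2,0.1],
    [-0.12,-0.35,0.2],
    [-0.18,-0.5,0.2],
    [-0.26,-0.7,0.2],
    [-0.26,-0.84,0.2],
    [-0.26,-0.84,0.2],
    [-0.26,-0.84,0.2],
    [-0.26,-0.84,0.2],
  ],
  dr=[
    [0,0,0],
    [0,0,0],
    [0,0,0],
    [0,0,0],
    [0,0,0],
    [0,0,0],
    [0,0,0],
    [0,0,0],
  ],
  gripper=[100,100,100,100,100,100,100,100],
)

```text
clock: 7.25
eef_pos: [473.6, 87.5, 303.0]
eef_rot: [3.141, -0.0, 1.405]
wrist_force: [-0.1, -0.3, -0.2]
finger_gap: 94.2
finger_force: 0.0
```

Run:
```python
from h import *
s=read_state(); print(s["eef_pos"],s["eef_rot"])
m,im=snap("wrist","w3"); import pickle; pickle.dump(m,open("w3.pkl","wb"))
```

```text
[473.58794168  87.47204885 303.03453408] [ 3.14062199e+00 -3.49411006e-04  1.40519548e+00]
```

View pics/w3.png

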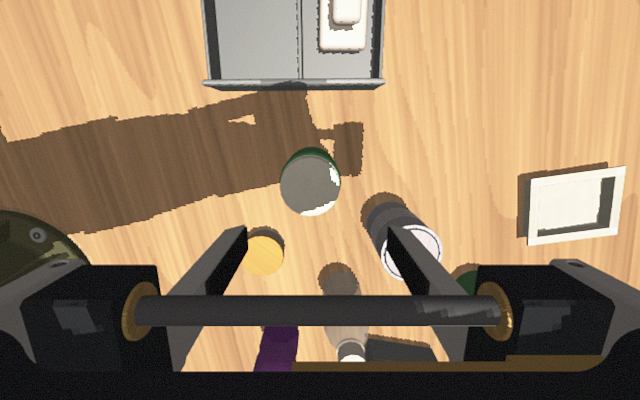

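The jar A lid circle is centred at (310,186) with radius about 30 px. The brush stands in the long compartment.

Run:
```python
from h import *
import pickle
m=pickle.load(open("w3.pkl","rb"))
P=lambda u,v,z: onz(m,u,v,z)[:2].round(1).tolist()
print("cam",(-m["R"].T@m["t"]).round())
print("lid",P(310,186,105),P(280,186,105),P(340,186,105),P(310,216,105))
print("can",P(411,252,100),"brush",P(343,25,35), "near end sill",P(205,86,62),P(384,86,62))
```

```text
cam [486. 160. 385.]
lid [469.6, 102.8] [439.9, 107.8] [499.3, 97.9] [464.2, 71.7]
can [565.1, 11.6] brush [531.9, 259.9] near end sill [375.7, 219.2] [563.1, 187.9]
```

Request:
carry_out(
  slide=[
    [-0.016,0.058,-0.1],
    [-0.016,0.058,-0.2],
    [-0.016,0.058,-0.3],
    [-0.016,0.058,-0.4],
    [-0.016,0.058,-0.5],
    [-0.016,0.058,-0.58],
    [-0.016,0.058,-0.58],
    [-0.016,0.058,-0.58],
    [-0.016,0.058,-0.58],
    [-0.016,0.058,-0.58],
  ],
  dr=[
    [0,0,0],
    [0,0,0],
    [0,0,0],
    [0,0,0],
    [0,0,0],
    [0,0,0],
    [0,0,0],
    [0,0,0],
    [0,0,0],
    [0,0,0],
  ],
  gripper=[100,100,100,100,100,100,100,0,0,0],
  newtons=40,
)

```text
clock: 8.13
eef_pos: [470.2, 103.1, 159.0]
eef_rot: [3.139, -0.001, 1.408]
wrist_force: [-1.2, -0.0, -0.6]
finger_gap: 77.1
finger_force: 0.0
```

Request:
carry_out(
  slide=[
    [0,0,0],
    [0,0,0],
    [0,0,0],
    [0,0,0],
    [0,0,0.06],
    [0,0,0.15],
    [0,0,0.3],
    [0,0,0.4],
    [0,0,0.4],
    [0,0,0.4],
  ],
  dr=[
    [0,0,0],
    [0,0,0],
    [0,0,0],
    [0,0,0],
    [0,0,0],
    [0,0,0],
    [0,0,0],
    [0,0,0],
    [0,0,0],
    [0,0,0],
  ],
  gripper=[0,0,0,0,0,0,0,0,0,0],
)

```text
clock: 8.97
eef_pos: [469.6, 102.6, 258.1]
eef_rot: [3.14, -0.001, 1.407]
wrist_force: [0.7, -0.7, -6.2]
finger_gap: 66.4
finger_force: 40.0
```

Request:
carry_out(
  slide=[
    [-0.03,0.1,0],
    [-0.06,0.24,0],
    [-0.1,0.4,0],
    [-0.13,0.52,0],
    [-0.156,0.63,0],
    [-0.156,0.63,0],
    [-0.156,0.63,0],
    [-0.156,0.63,-0.08],
    [-0.156,0.63,-0.18],
    [-0.156,0.63,-0.25],
  ],
  dr=[
    [0,0,0],
    [0,0,0],
    [0,0,0],
    [0,0,0],
    [0,0,0],
    [0,0,0],
    [0,0,0],
    [0,0,0],
    [0,0,0],
    [0,0,0],
  ],
  gripper=[0,0,0,0,0,0,0,0,0,0],
)

```text
clock: 9.8
eef_pos: [430.1, 258.7, 192.3]
eef_rot: [-3.139, 0.002, 1.406]
wrist_force: [-0.1, 1.2, -5.0]
finger_gap: 66.8
finger_force: 40.0
```

Request:
carry_out(
  slide=[
    [0,0,-0.05],
    [0,0,-0.1],
    [0,0,-0.115],
    [0,0,-0.125],
    [0,0,-0.13],
    [0,0,-0.13],
    [0,0,-0.13],
  ],
  dr=[
    [0,0,0],
    [0,0,0],
    [0,0,0],
    [0,0,0],
    [0,0,0],
    [0,0,0],
    [0,0,0],
  ],
  gripper=[0,0,0,0,0,0,0],
)

```text
clock: 10.38
eef_pos: [430.8, 259.9, 163.0]
eef_rot: [3.141, -0.0, 1.407]
wrist_force: [0.4, 0.9, -5.2]
finger_gap: 66.7
finger_force: 40.0
```

Run:
```python
from h import *
m,im=snap("side","s2"); cv2.imwrite("pics/s2c.png",cv2.resize(im[200:370,120:400],None,fx=2,fy=2))
```

```text
(no output)
```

View pics/s2c.png

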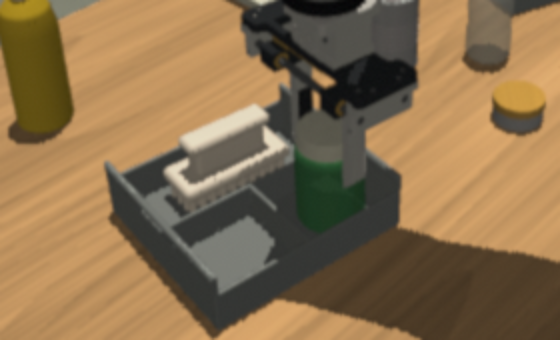

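The jar is inside the near-right cell and upright, with about 1 mm to go. I'll lower, release, rise and go over to the can.

Request:
carry_out(
  slide=[
    [0,0,-0.006],
    [0,0,-0.008],
    [0,0,-0.008],
    [0,0,-0.008],
    [0,0,-0.008],
    [0,0,-0.008],
    [0,0,-0.008],
    [0,0,0.12],
    [0,0,0.28],
    [0,0,0.4],
  ],
  dr=[
    [0,0,0],
    [0,0,0],
    [0,0,0],
    [0,0,0],
    [0,0,0],
    [0,0,0],
    [0,0,0],
    [0,0,0],
    [0,0,0],
    [0,0,0],
  ],
  gripper=[0,0,92,92,92,92,92,92,92,92],
)

```text
clock: 11.27
eef_pos: [430.6, 260.2, 265.0]
eef_rot: [3.141, -0.0, 1.407]
wrist_force: [1.3, -0.3, 1.2]
finger_gap: 86.2
finger_force: 0.0
```

Request:
carry_out(
  slide=[
    [0.1,-0.2,0],
    [0.18,-0.35,0],
    [0.27,-0.5,0],
    [0.36,-0.66,0],
    [0.45,-0.82,0],
    [0.54,-1,0],
    [0.54,-1,0],
    [0.54,-1,0],
    [0.54,-1,-0.1],
    [0.54,-1,-0.15],
  ],
  dr=[
    [0,0,0],
    [0,0,0],
    [0,0,0],
    [0,0,0],
    [0,0,0],
    [0,0,0],
    [0,0,0],
    [0,0,0],
    [0,0,0],
    [0,0,0],
  ],
  gripper=[100,100,100,100,100,100,100,100,100,100],
)

```text
clock: 12.1
eef_pos: [565.3, 9.8, 223.4]
eef_rot: [-3.14, 0.0, 1.406]
wrist_force: [-0.2, -0.9, -0.2]
finger_gap: 93.8
finger_force: 0.0
```

Request:
carry_out(
  slide=[
    [0,0,-0.1],
    [0,0,-0.2],
    [0,0,-0.28],
    [0,0,-0.28],
    [0,0,-0.28],
    [0,0,-0.28],
    [0,0,-0.28],
    [0,0,-0.28],
    [0,0,-0.28],
    [0,0,-0.28],
  ],
  dr=[
    [0,0,0],
    [0,0,0],
    [0,0,0],
    [0,0,0],
    [0,0,0],
    [0,0,0],
    [0,0,0],
    [0,0,0],
    [0,0,0],
    [0,0,0],
  ],
  gripper=[100,100,100,100,0,0,0,0,0,0],
  newtons=40,
)

```text
clock: 12.93
eef_pos: [565.8, 10.2, 156.2]
eef_rot: [3.14, -0.0, 1.407]
wrist_force: [-2.4, 0.1, 7.1]
finger_gap: 66.1
finger_force: 40.0
```

Request:
carry_out(
  slide=[
    [0,0,0],
    [0,0,0],
    [0,0,0.06],
    [0,0,0.15],
    [0,0,0.3],
    [0,0,0.45],
    [0,0,0.55],
    [0,0,0.55],
    [0,0,0.55],
  ],
  dr=[
    [0,0,0],
    [0,0,0],
    [0,0,0],
    [0,0,0],
    [0,0,0],
    [0,0,0],
    [0,0,0],
    [0,0,0],
    [0,0,0],
  ],
  gripper=[0,0,0,0,0,0,0,0,0],
)

```text
clock: 13.68
eef_pos: [565.5, 10.1, 293.0]
eef_rot: [3.14, -0.0, 1.407]
wrist_force: [0.8, -0.4, -4.9]
finger_gap: 66.3
finger_force: 40.0
```

Request:
carry_out(
  slide=[
    [-0.03,0.1,0],
    [-0.07,0.24,0],
    [-0.12,0.4,0],
    [-0.16,0.56,0],
    [-0.21,0.72,0],
    [-0.26,0.88,0],
    [-0.29,1,0],
    [-0.29,1,0],
  ],
  dr=[
    [0,0,0],
    [0,0,0],
    [0,0,0],
    [0,0,0],
    [0,0,0],
    [0,0,0],
    [0,0,0],
    [0,0,0],
  ],
  gripper=[0,0,0,0,0,0,0,0],
)

```text
clock: 14.35
eef_pos: [490.8, 264.5, 290.0]
eef_rot: [-3.138, 0.001, 1.412]
wrist_force: [0.1, 0.7, -3.6]
finger_gap: 66.3
finger_force: 40.0
```

Request:
carry_out(
  slide=[
    [-0.05,0.12,0],
    [-0.11,0.27,0],
    [-0.186,0.417,0],
    [-0.186,0.417,0],
    [-0.186,0.417,-0.12],
    [-0.186,0.417,-0.25],
    [-0.186,0.417,-0.38],
    [-0.186,0.417,-0.47],
    [-0.186,0.417,-0.52],
    [-0.186,0.417,-0.53],
  ],
  dr=[
    [0,0,0],
    [0,0,0],
    [0,0,0],
    [0,0,0],
    [0,0,0],
    [0,0,0],
    [0,0,0],
    [0,0,0],
    [0,0,0],
    [0,0,0],
  ],
  gripper=[0,0,0,0,0,0,0,0,0,0],
)

```text
clock: 15.18
eef_pos: [445.5, 363.7, 156.9]
eef_rot: [-3.137, 0.004, 1.407]
wrist_force: [0.1, -0.6, -3.5]
finger_gap: 65.8
finger_force: 40.0
```

Run:
```python
from h import *
m,im=snap("side","s3"); cv2.imwrite("pics/s3c.png",cv2.resize(im[200:370,120:400],None,fx=2,fy=2))
```

```text
(no output)
```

View pics/s3c.png

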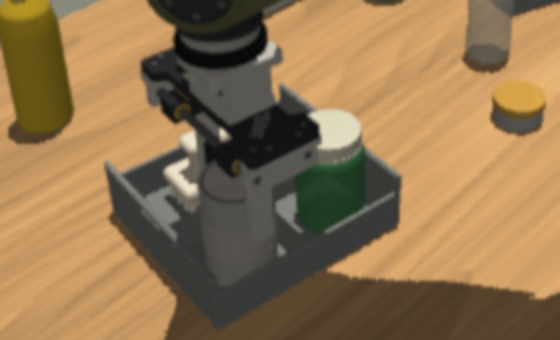

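The can is in its cell and upright, with the jar and brush behind it. I'll lower, release and go to jar B.

Request:
carry_out(
  slide=[
    [0,0,-0.006],
    [0,0,-0.008],
    [0,0,-0.008],
    [0,0,-0.008],
    [0,0,-0.008],
    [0,0,-0.008],
    [0,0,-0.008],
    [0,0,0.12],
    [0,0,0.28],
    [0,0,0.5],
  ],
  dr=[
    [0,0,0],
    [0,0,0],
    [0,0,0],
    [0,0,0],
    [0,0,0],
    [0,0,0],
    [0,0,0],
    [0,0,0],
    [0,0,0],
    [0,0,0],
  ],
  gripper=[0,0,92,92,92,92,92,92,92,92],
)

```text
clock: 16.07
eef_pos: [446.2, 364.1, 272.7]
eef_rot: [-3.14, 0.001, 1.407]
wrist_force: [-0.2, -0.1, 0.4]
finger_gap: 86.4
finger_force: 0.0
```

Request:
carry_out(
  slide=[
    [0.05,-0.1,0],
    [0.13,-0.3,0],
    [0.4,-1,0],
    [0.4,-1,0],
    [0.4,-1,0],
    [0.4,-1,0],
    [0.4,-1,0],
    [0.4,-1,0],
    [0.4,-1,0],
    [0.4,-1,0],
  ],
  dr=[
    [0,0,0],
    [0,0,0],
    [0,0,0],
    [0,0,0],
    [0,0,0],
    [0,0,0],
    [0,0,0],
    [0,0,0],
    [0,0,0],
    [0,0,0],
  ],
  gripper=[100,100,100,100,100,100,100,100,100,100],
)

```text
clock: 16.9
eef_pos: [546.4, 114.8, 271.9]
eef_rot: [-3.141, -0.0, 1.407]
wrist_force: [-0.4, -0.2, -1.1]
finger_gap: 94.1
finger_force: 0.0
```

Request:
carry_out(
  slide=[
    [0.5,-0.93,0],
    [0.5,-0.93,0],
    [0.5,-0.93,0],
    [0.5,-0.93,0],
    [0.5,-0.93,0],
    [0.5,-0.93,0],
    [0.5,-0.93,0],
    [0.5,-0.93,0],
    [0.5,-0.93,0],
  ],
  dr=[
    [0,0,0],
    [0,0,0],
    [0,0,0],
    [0,0,0],
    [0,0,0],
    [0,0,0],
    [0,0,0],
    [0,0,0],
    [0,0,0],
  ],
  gripper=[100,100,100,100,100,100,100,100,100],
)

```text
clock: 17.65
eef_pos: [671.7, -116.9, 271.3]
eef_rot: [-3.141, -0.0, 1.408]
wrist_force: [-0.5, 0.4, 0.6]
finger_gap: 94.0
finger_force: 0.0
```

Run:
```python
from h import *
s=read_state(); print(s["eef_pos"],s["eef_rot"])
m,im=snap("wrist","w4"); import pickle; pickle.dump(m,open("w4.pkl","wb"))
```

```text
[ 671.67310181 -116.9108126   271.26841197] [-3.14078797e+00 -2.82598641e-04  1.40798839e+00]
```

View pics/w4.png

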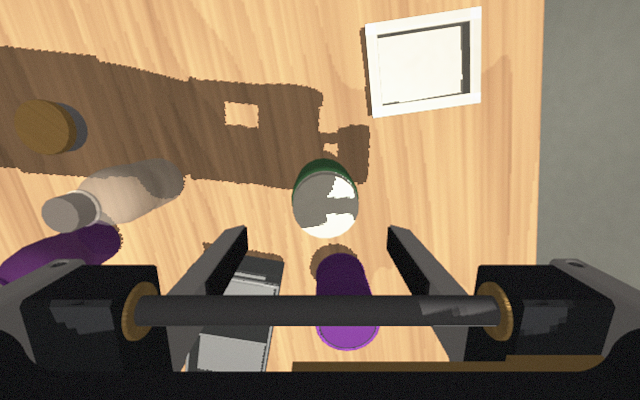

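Jar B's lid circle is centred at (325,205) with radius 33 px. The bottle cap is at (68,211).

Run:
```python
from h import *
import pickle
m=pickle.load(open("w4.pkl","rb"))
P=lambda u,v,z: onz(m,u,v,z)[:2].round(1).tolist()
print("lid",P(325,205,105),P(292,205,105),P(358,205,105),P(325,238,105))
print("cap",P(68,211,150),P(42,211,150),P(90,211,150), "tray",P(423,62,22),"tin",P(46,126,30))
```

```text
lid [679.6, -114.6] [650.2, -109.8] [709.1, -119.4] [674.7, -146.2]
cap [490.6, -75.5] [471.4, -72.4] [506.8, -78.2] tray [805.9, 1.7] tin [389.5, 3.0]
```

Request:
carry_out(
  slide=[
    [0.032,0.01,-0.04],
    [0.032,0.01,-0.1],
    [0.032,0.01,-0.2],
    [0.032,0.01,-0.3],
    [0.032,0.01,-0.4],
    [0.032,0.01,-0.452],
    [0.032,0.01,-0.452],
    [0.032,0.01,-0.452],
    [0.032,0.01,-0.452],
    [0.032,0.01,-0.452],
  ],
  dr=[
    [0,0,0],
    [0,0,0],
    [0,0,0],
    [0,0,0],
    [0,0,0],
    [0,0,0],
    [0,0,0],
    [0,0,0],
    [0,0,0],
    [0,0,0],
  ],
  gripper=[100,100,100,100,100,100,100,0,0,0],
  newtons=40,
)

```text
clock: 18.53
eef_pos: [680.2, -115.4, 160.7]
eef_rot: [3.139, 0.0, 1.407]
wrist_force: [0.6, -0.2, 0.6]
finger_gap: 77.7
finger_force: 0.0
```

Request:
carry_out(
  slide=[
    [0,0,0],
    [0,0,0],
    [0,0,0],
    [0,0,0],
    [0,0,0.06],
    [0,0,0.15],
    [0,0,0.3],
    [0,0,0.45],
    [0,0,0.48],
    [0,0,0.48],
  ],
  dr=[
    [0,0,0],
    [0,0,0],
    [0,0,0],
    [0,0,0],
    [0,0,0],
    [0,0,0],
    [0,0,0],
    [0,0,0],
    [0,0,0],
    [0,0,0],
  ],
  gripper=[0,0,0,0,0,0,0,0,0,0],
)

```text
clock: 19.37
eef_pos: [680.0, -115.7, 281.7]
eef_rot: [3.137, 0.0, 1.407]
wrist_force: [0.2, -0.6, -4.4]
finger_gap: 67.3
finger_force: 40.0
```

Request:
carry_out(
  slide=[
    [-0.06,-0.06,0],
    [-0.16,-0.15,0],
    [-0.27,-0.25,0],
    [-0.38,-0.35,0],
    [-0.48,-0.45,0],
    [-0.548,-0.508,0],
    [-0.548,-0.508,0],
    [-0.548,-0.508,0],
    [-0.548,-0.508,0],
  ],
  dr=[
    [0,0,0],
    [0,0,0],
    [0,0,0],
    [0,0,0],
    [0,0,0],
    [0,0,0],
    [0,0,0],
    [0,0,0],
    [0,0,0],
  ],
  gripper=[0,0,0,0,0,0,0,0,0],
)

```text
clock: 20.12
eef_pos: [542.5, -242.2, 277.1]
eef_rot: [-3.139, -0.001, 1.407]
wrist_force: [0.3, 0.1, -3.8]
finger_gap: 66.8
finger_force: 40.0
```

Run:
```python
from h import *
s=read_state(); print(s["eef_pos"],s["eef_rot"])
m,im=snap("scene","s4"); cv2.imwrite("pics/s4c.png",cv2.resize(im[140:340,130:410],None,fx=2,fy=2))
```

```text
[ 542.54599034 -242.20069413  277.14724135] [-3.13939334e+00 -9.01974323e-04  1.40720579e+00]
```

View pics/s4c.png

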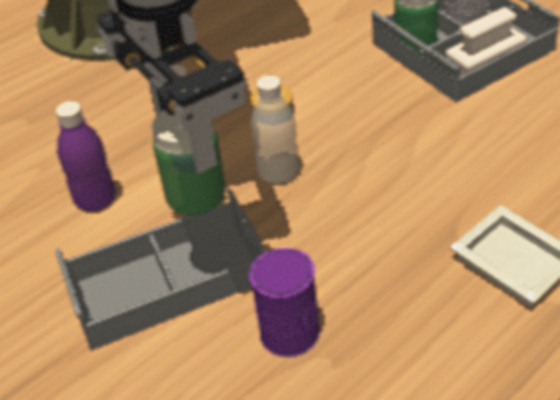

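Jar B hangs upright above the near cell of the narrow caddy, with its base 120 mm up. Next I lower it.

Request:
carry_out(
  slide=[
    [0,0,-0.06],
    [0,0,-0.15],
    [0,0,-0.25],
    [0,0,-0.34],
    [0,0,-0.4],
    [0,0,-0.43],
    [0,0,-0.45],
    [0,0,-0.458],
    [0,0,-0.458],
    [0,0,-0.458],
  ],
  dr=[
    [0,0,0],
    [0,0,0],
    [0,0,0],
    [0,0,0],
    [0,0,0],
    [0,0,0],
    [0,0,0],
    [0,0,0],
    [0,0,0],
    [0,0,0],
  ],
  gripper=[0,0,0,0,0,0,0,0,0,0],
)

```text
clock: 21.0
eef_pos: [543.0, -242.6, 165.2]
eef_rot: [3.14, 0.0, 1.407]
wrist_force: [-0.4, 0.5, -4.3]
finger_gap: 66.9
finger_force: 40.0
```

Run:
```python
from h import *
s=read_state(); print(s["eef_pos"],s["wrist_force"])
m,im=snap("scene","s5"); cv2.imwrite("pics/s5c.png",cv2.resize(im[200:330,140:310],None,fx=3,fy=3))
```

```text
[ 542.98512735 -242.62305646  165.16487234] [-0.35947523  0.54524222 -4.3445534 ]
```

View pics/s5c.png

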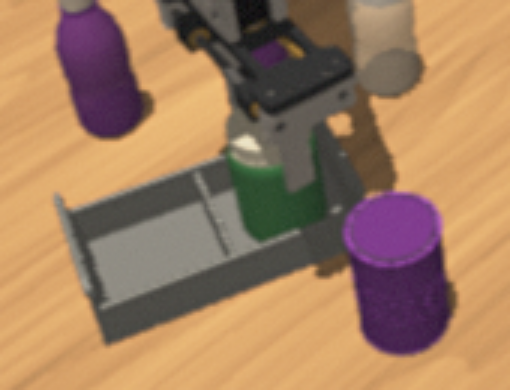

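It is inside the cell and still hanging freely. I'll lower the last few millimetres and read the force.

Request:
carry_out(
  slide=[
    [0,0,-0.004],
    [0,0,-0.008],
    [0,0,-0.01],
    [0,0,-0.01],
    [0,0,-0.01],
  ],
  dr=[
    [0,0,0],
    [0,0,0],
    [0,0,0],
    [0,0,0],
    [0,0,0],
  ],
  gripper=[0,0,0,0,0],
)

```text
clock: 21.47
eef_pos: [542.9, -242.8, 163.9]
eef_rot: [3.14, 0.001, 1.407]
wrist_force: [-6.6, 3.2, 14.7]
finger_gap: 67.1
finger_force: 40.0
```

It touches the floor at 15 N. I'll release, rise and move over the bottle.

Request:
carry_out(
  slide=[
    [0,0,0],
    [0,0,0],
    [0,0,0],
    [0,0,0],
    [0,0,0],
    [0,0,0.12],
    [0,0,0.28],
    [0,0,0.4],
    [0,0,0.46],
    [0,0,0.46],
  ],
  dr=[
    [0,0,0],
    [0,0,0],
    [0,0,0],
    [0,0,0],
    [0,0,0],
    [0,0,0],
    [0,0,0],
    [0,0,0],
    [0,0,0],
    [0,0,0],
  ],
  gripper=[92,92,92,92,92,92,92,92,92,92],
)

```text
clock: 22.3
eef_pos: [543.3, -242.9, 280.9]
eef_rot: [3.136, 0.002, 1.407]
wrist_force: [0.2, 0.0, 0.8]
finger_gap: 86.4
finger_force: 0.0
```

Request:
carry_out(
  slide=[
    [-0.05,0.14,0.02],
    [-0.1,0.28,0.02],
    [-0.16,0.45,0.02],
    [-0.216,0.664,0.02],
    [-0.216,0.664,0.02],
    [-0.216,0.664,0.02],
    [-0.216,0.664,0.02],
    [-0.216,0.664,0.02],
  ],
  dr=[
    [0,0,0],
    [0,0,0],
    [0,0,0],
    [0,0,0],
    [0,0,0],
    [0,0,0],
    [0,0,0],
    [0,0,0],
  ],
  gripper=[75,75,75,75,75,75,75,75],
)

```text
clock: 22.97
eef_pos: [488.7, -77.2, 281.2]
eef_rot: [-3.141, 0.0, 1.407]
wrist_force: [0.6, -0.4, 0.6]
finger_gap: 70.5
finger_force: 0.0
```

Run:
```python
from h import *
s=read_state(); print(s["eef_pos"],s["eef_rot"])
m,im=snap("wrist","w5"); import pickle; pickle.dump(m,open("w5.pkl","wb"))
```

```text
[488.71236985 -77.15734239 281.19901673] [-3.14088742e+00  7.45720292e-05  1.40704712e+00]
```

View pics/w5.png

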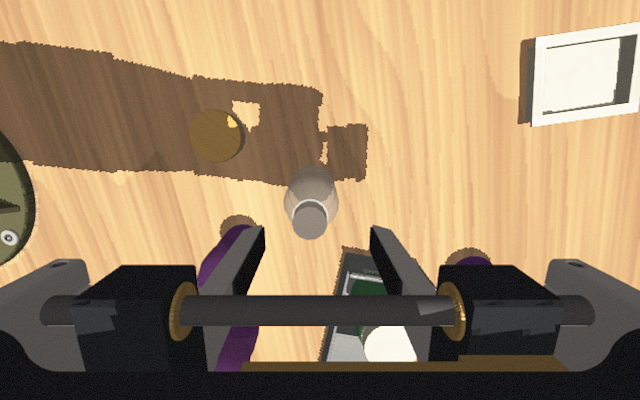

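The cap top is at (310,221) with radius 18 px. That uses up my picture views, so from here I rely on numbers.

Run:
```python
from h import *
import pickle
m=pickle.load(open("w5.pkl","rb"))
P=lambda u,v,z: onz(m,u,v,z)[:2].round(1).tolist()
print("cap",P(310,221,150),P(292,221,150),P(328,221,150),"tin",P(216,135,30))
```

```text
cap [483.6, -76.1] [469.6, -73.7] [497.6, -78.4] tin [385.3, 3.3]
```

Request:
carry_out(
  slide=[
    [-0.02,0.004,0],
    [-0.02,0.004,-0.1],
    [-0.02,0.004,-0.2],
    [-0.02,0.004,-0.26],
    [-0.02,0.004,-0.26],
    [-0.02,0.004,-0.26],
    [-0.02,0.004,-0.26],
    [-0.02,0.004,-0.26],
    [-0.02,0.004,-0.26],
    [-0.02,0.004,-0.26],
  ],
  dr=[
    [0,0,0],
    [0,0,0],
    [0,0,0],
    [0,0,0],
    [0,0,0],
    [0,0,0],
    [0,0,0],
    [0,0,0],
    [0,0,0],
    [0,0,0],
  ],
  gripper=[75,75,75,75,75,60,48,38,0,0],
  newtons=12,
)

```text
clock: 23.85
eef_pos: [483.7, -75.7, 217.5]
eef_rot: [3.14, 0.0, 1.407]
wrist_force: [-0.0, -0.1, -0.4]
finger_gap: 40.5
finger_force: 0.0
```

Request:
carry_out(
  slide=[
    [0,0,0],
    [0,0,0],
    [0,0,0],
    [0,0,0],
    [0,0,0.06],
    [0,0,0.15],
    [0,0,0.3],
    [0,0,0.45],
    [0,0,0.5],
    [0,0,0.5],
  ],
  dr=[
    [0,0,0],
    [0,0,0],
    [0,0,0],
    [0,0,0],
    [0,0,0],
    [0,0,0],
    [0,0,0],
    [0,0,0],
    [0,0,0],
    [0,0,0],
  ],
  gripper=[0,0,0,0,0,0,0,0,0,0],
)

```text
clock: 24.68
eef_pos: [484.1, -75.7, 345.2]
eef_rot: [3.136, 0.0, 1.407]
wrist_force: [-0.2, -0.1, -0.8]
finger_gap: 29.6
finger_force: 10.5
```

Request:
carry_out(
  slide=[
    [0.005,-0.1,0],
    [0.015,-0.25,0],
    [0.03,-0.4,0],
    [0.04,-0.55,0],
    [0.046,-0.7,0],
    [0.046,-0.85,0],
    [0.046,-1,0],
    [0.046,-1,0],
  ],
  dr=[
    [0,0,0],
    [0,0,0],
    [0,0,0],
    [0,0,0],
    [0,0,0],
    [0,0,0],
    [0,0,0],
    [0,0,0],
  ],
  gripper=[0,0,0,0,0,0,0,0],
)

```text
clock: 25.35
eef_pos: [494.0, -330.7, 339.2]
eef_rot: [-3.139, -0.0, 1.403]
wrist_force: [-1.1, 0.4, -1.0]
finger_gap: 29.1
finger_force: 10.5
```

Request:
carry_out(
  slide=[
    [0.046,-0.065,0],
    [0.046,-0.065,0],
    [0.046,-0.065,-0.08],
    [0.046,-0.065,-0.18],
    [0.046,-0.065,-0.28],
    [0.046,-0.065,-0.37],
    [0.046,-0.065,-0.43],
    [0.046,-0.065,-0.46],
    [0.046,-0.065,-0.47],
    [0.046,-0.065,-0.47],
  ],
  dr=[
    [0,0,0],
    [0,0,0],
    [0,0,0],
    [0,0,0],
    [0,0,0],
    [0,0,0],
    [0,0,0],
    [0,0,0],
    [0,0,0],
    [0,0,0],
  ],
  gripper=[0,0,0,0,0,0,0,0,0,0],
)

```text
clock: 26.18
eef_pos: [506.6, -341.5, 224.1]
eef_rot: [-3.141, -0.0, 1.408]
wrist_force: [-0.3, 0.1, -0.6]
finger_gap: 28.8
finger_force: 10.5
```

Run:
```python
from h import *
s=read_state(); print(s["eef_pos"],s["wrist_force"],s["finger_gap"])
m,im=snap("scene","s6"); 
# floor-level checks: light pixels of narrow caddy far cell and bottle body extents
b=cv2.imread("pics/scene0.png"); d=cv2.absdiff(im,b).max(2)>25
# dark caddy far-end outline (left end wall) before and now
for n,i in(("before",b),("now",im)):
    g=cv2.cvtColor(i,6)[255:315,150:185]; ys,xs=np.where(g<75); print(n,len(xs),xs.min()+150,ys.max()+255, xs.mean().round(1),ys.mean().round(1))
```

```text
[ 506.560873   -341.4521018   224.05558565] [-0.29044986  0.06023173 -0.59978348] 28.773955275619684
before 204 164 313 23.8 31.0
now 79 164 313 20.6 35.5
```

Request:
carry_out(
  slide=[
    [0,0,-0.005],
    [0,0,-0.01],
    [0,0,-0.014],
    [0,0,-0.014],
    [0,0,-0.014],
  ],
  dr=[
    [0,0,0],
    [0,0,0],
    [0,0,0],
    [0,0,0],
    [0,0,0],
  ],
  gripper=[0,0,0,0,0],
)

```text
clock: 26.65
eef_pos: [506.9, -342.2, 222.2]
eef_rot: [3.139, 0.001, 1.407]
wrist_force: [-0.3, -1.1, 5.8]
finger_gap: 28.8
finger_force: 12.0
```

It has touched down at 6 N. Release, rise, then back off for the final check.

Request:
carry_out(
  slide=[
    [0,0,0],
    [0,0,0],
    [0,0,0],
    [0,0,0],
    [0,0,0],
    [0,0,0.1],
    [0,0,0.25],
    [0,0,0.4],
    [0,0,0.55],
    [0,0,0.6],
  ],
  dr=[
    [0,0,0],
    [0,0,0],
    [0,0,0],
    [0,0,0],
    [0,0,0],
    [0,0,0],
    [0,0,0],
    [0,0,0],
    [0,0,0],
    [0,0,0],
  ],
  gripper=[70,70,70,70,70,70,70,70,70,70],
)

```text
clock: 27.48
eef_pos: [506.7, -341.9, 376.9]
eef_rot: [3.135, 0.003, 1.407]
wrist_force: [-0.2, 0.3, 0.3]
finger_gap: 65.4
finger_force: 0.0
```

Request:
carry_out(
  slide=[
    [-0.3,1,0.3],
    [-0.3,1,0.3],
    [-0.3,1,0.3],
    [-0.3,1,0.3],
    [-0.3,1,0.3],
    [-0.3,1,0.3],
    [-0.3,1,0.3],
    [-0.3,1,0.3],
    [-0.3,1,0.3],
  ],
  dr=[
    [0,0,0],
    [0,0,0],
    [0,0,0],
    [0,0,0],
    [0,0,0],
    [0,0,0],
    [0,0,0],
    [0,0,0],
    [0,0,0],
  ],
  gripper=[70,70,70,70,70,70,70,70,70],
)

```text
clock: 28.23
eef_pos: [431.4, -91.2, 446.4]
eef_rot: [3.14, 0.0, 1.409]
wrist_force: [0.5, -0.3, -1.0]
finger_gap: 66.1
finger_force: 0.0
```

Run:
```python
from h import *
s=read_state(); print(s["clock"],s["eef_pos"])
ms,a=snap("scene","f1"); md,b=snap("side","f2")
f=lambda m:200/np.tan(np.radians(m["vfov"]/2))
def proj(m,X):
    c=m["R"]@np.array(X)+m["t"]; return np.round([m["cx"]+f(m)*c[0]/c[2],m["cy"]+f(m)*c[1]/c[2]]).astype(int)
# expected tops (object base on caddy floor, z=4): white blob centroid near prediction vs prediction
for k,X,r in[("jarA",(430.5,260,109),16),("jarB",(543,-242.5,109),16),("cap",(507,-342,154),9),("brush",(537,298,79),22)]:
  for n,m,i in(("scene",ms,a),("side",md,b)):
    u,v=proj(m,X); x0,y0=max(u-r,0),max(v-r,0); p=i[y0:v+r,x0:u+r]; h=cv2.cvtColor(p,cv2.COLOR_BGR2HSV); w=(h[...,1]<70)&(h[...,2]>130); ys,xs=np.where(w)
    print(k,n,"pred",(u,v),"n",len(xs),(xs.min()+x0,xs.max()+x0,ys.min()+y0,ys.max()+y0) if len(xs) else None)
for n,m,i in(("scene",ms,a),("side",md,b)): print("can pred",n,proj(m,(446.5,364.5,104)),"median colour",np.median(i[proj(m,(446.5,364.5,104))[1]-3:][:6,proj(m,(446.5,364.5,104))[0]-4:][:, :8].reshape(-1,3),0))
```

```text
28.2333 [431.40169601 -91.20763029 446.35424585]
jarA scene pred (np.int64(338), np.int64(133)) n 213 (np.int64(322), np.int64(353), np.int64(129), np.int64(148))
jarA side pred (np.int64(283), np.int64(264)) n 525 (np.int64(268), np.int64(298), np.int64(248), np.int64(274))
jarB scene pred (np.int64(229), np.int64(239)) n 487 (np.int64(213), np.int64(244), np.int64(232), np.int64(254))
jarB side pred (np.int64(383), np.int64(158)) n 189 (np.int64(373), np.int64(394), np.int64(154), np.int64(164))
cap scene pred (np.int64(177), np.int64(241)) n 122 (np.int64(168), np.int64(181), np.int64(238), np.int64(249))
cap side pred (np.int64(416), np.int64(135)) n 42 (np.int64(414), np.int64(423), np.int64(133), np.int64(143))
brush scene pred (np.int64(374), np.int64(149)) n 565 (np.int64(352), np.int64(395), np.int64(127), np.int64(170))
brush side pred (np.int64(230), np.int64(263)) n 669 (np.int64(208), np.int64(251), np.int64(252), np.int64(284))
can pred scene [364 122] median colour [176. 187. 207.]
can pred side [235 290] median colour [168. 175. 186.]
```

Everything matches except the cap, which I want to triangulate without the clipping.

Run:
```python
from h import *
for n,f,(u,v) in(("scene","f1",(177,241)),("side","f2",(416,135))):
    m=camera_model(n); i=cv2.imread(f"pics/{f}.png"); x0,y0=u-28,v-28
    h=cv2.cvtColor(i[y0:v+60,x0:u+28],cv2.COLOR_BGR2HSV); w=((h[...,1]<75)&(h[...,2]>125)).astype(np.uint8)
    N,_,st,c=cv2.connectedComponentsWithStats(w)
    for s in st[1:]:
        if s[4]>20:
            print(n,"bbox",s[0]+x0,s[1]+y0,s[2],s[3],"area",s[4],"top ctr->",onz(m,s[0]+x0+s[2]/2,s[1]+y0+4,154)[:2].round())
    for row in range(v-6,v+16,3): print(row," ".join(str(int(q)) for q in i[row,u-16:u+17:2].mean(1)))
```

```text
scene bbox 167 238 16 19 area 208 top ctr-> [ 506. -347.]
scene bbox 165 255 40 17 area 144 top ctr-> [ 562. -361.]
scene bbox 158 265 12 33 area 67 top ctr-> [ 554. -403.]
scene bbox 196 268 9 25 area 101 top ctr-> [ 613. -361.]
scene bbox 170 276 28 25 area 142 top ctr-> [ 606. -394.]
235 151 147 81 71 72 64 66 63 66 62 55 54 48 53 68 128 172
238 160 159 121 61 62 80 105 120 99 59 56 54 48 63 100 164 175
241 162 162 151 122 204 225 222 222 224 198 67 51 67 140 178 177 176
244 163 167 169 220 221 221 221 220 223 188 72 118 170 175 173 174 176
247 169 166 158 175 215 222 219 206 136 90 126 176 174 174 172 173 174
250 155 153 159 156 121 120 121 117 110 97 120 152 172 175 173 169 170
253 158 167 169 173 162 126 126 124 127 137 141 145 138 142 171 171 166
256 169 169 171 169 162 164 159 157 165 164 162 153 147 139 136 158 165
side bbox 388 107 56 18 area 584 top ctr-> [ 601. -503.]
side bbox 414 133 10 5 area 43 top ctr-> [ 494. -336.]
side bbox 409 142 16 17 area 164 top ctr-> [ 468. -282.]
side bbox 388 155 8 9 area 57 top ctr-> [ 475. -174.]
side bbox 414 175 13 7 area 76 top ctr-> [ 370. -129.]
129 141 140 139 137 135 133 133 136 138 141 144 143 138 138 145 150 153
132 137 134 132 132 134 137 139 149 160 163 154 147 148 152 150 149 150
135 130 131 134 138 141 143 139 160 206 213 214 208 165 150 152 152 151
138 136 140 144 145 145 145 141 86 95 104 105 98 141 152 150 145 145
141 144 145 146 148 150 150 150 104 99 99 98 105 147 145 145 148 143
144 148 150 152 153 152 153 137 124 117 120 117 128 145 146 141 139 142
147 152 152 153 153 150 133 132 135 137 145 140 138 138 140 143 147 150
150 153 154 153 151 130 125 128 131 137 141 136 133 131 144 149 152 153
```

Both views put the cap within about 6 mm of the target. That means it leans at most 0.04 rad and sits about (-3, -58) mm in the narrow caddy, well within limits.

```bash
python3 -c "
from cell import *
print(sign_off())"
```

```text
the job is handed in; nothing more can be done
None
```

Both kits are packed and the job was handed in at about 28 s on the robot's clock. The last camera measurements put every item in its compartment, and I never touched the foam tray or polish tin; the judge's verdict was not shown.

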